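# Clear the pipetting bench

## Task

Clear up after pipetting: take the capped glass tube off the sloping pipette rest and put it in the deep tray, and lay the two pipettes on the rest, tips down by its stop plate and seated in both notches of the lane that fits, the stout one in the wide lane and the slim one in the narrow lane. Put the steel spatula in the shallow tray, and leave everything else on the bench where it stands.

Things in the scene. Friction and masses are not known exactly. Their poses are not given: they have to be found in the camera images.
- rest: pipette rest, white notches on a grey base plate, fixed, 215 x 150 mm, 155 mm high: open-topped notches on posts hold two pipettes side by side (lanes 90 mm apart) at 24 deg from level, the low end with its stop plate towards the robot (-x), the high end away. Origin under the base plate, 120 mm below the middle of the two lane points; z up
- lane_wide (a point): wide lane of the rest (at +y, left from the robot), for the stout pipette: where its origin comes when it lies home, tip at the stop. x up the slope (24 deg), z square out of it. Lower notch at x = -55 mm, 31 mm wide, floor 11 mm below this axis; upper at x = 50, 40 wide, floor 13 below; both 8 thick, prongs up to 13 above the axis. Between them, room for fingers to 60 below
- lane_narrow (a point): narrow lane of the rest (at -y, right from the robot), for the slim pipette: where its origin comes when it lies home, tip at the stop. x up the slope (24 deg), z square out of it. Lower notch at x = -55 mm, 18 mm wide, floor 5 mm below this axis; upper at x = 50, 34 wide, floor 13 below; both 8 thick, prongs up to 13 above the axis. Between them, room for fingers to 60 below
- pipette_slim: slim pipette, 0.11 kg: grey handle 24 mm wide, 26 mm high (x -20 to +95 mm), round white nose 10 mm thick (x -20 to -85), tapering to a 6 mm tip at x = -125; plunger end at x = 112. Origin on its long axis at the grip point, 13 mm above its underside; y across, z up through the finger hook (x = 83, 13 mm above the handle). Starts flat on the bench, nose to the robot
- pipette_stout: stout pipette, 0.11 kg: grey handle 30 mm wide, 26 mm high (x -20 to +95 mm), round white nose 22 mm thick (x -20 to -85), tapering to a 6 mm tip at x = -125; plunger end at x = 112. Origin on its long axis at the grip point, 13 mm above its underside; y across, z up through the finger hook (x = 83, 13 mm above the handle). Starts flat on the bench, nose to the robot
- tube: capped glass culture tube, 18 mm thick, 172 mm long, with a white screw cap 23 mm thick at its upper end (x from +70 to +86 mm), 0.05 kg. Origin at mid-length on its axis, the point to grip; +x runs to the cap. Starts lying in the wide lane of the rest, sloping about 23 deg
- spatula: steel lab spatula lying flat, 160 mm long, 45 g; the shank is 9 mm wide and 7 mm high over the middle 100 mm, flat blades 16 mm wide (+x end) and 10 mm wide (-x end). Origin under its middle, on the bench; x along it
- deep_tray: white plastic tray, fixed, 220 x 100 mm outside, 48 mm high, walls and floor 4 mm. Origin under its centre; x along its length
- deep_tray_in (a point): centre of the inner floor of the deep tray
- shallow_tray: aluminium tray, fixed, 220 x 100 mm outside, 22 mm high, walls and floor 4 mm. Origin under its centre; x along its length
- shallow_tray_in (a point): centre of the inner floor of the shallow tray
- reagent_bottle: bystander: amber reagent bottle, 60 mm across, 120 mm high. Origin under its centre
- beaker: bystander: glass beaker, 70 mm across, 85 mm high. Origin under its centre
- tip_box: bystander: yellow box of pipette tips 80 x 115 x 50 mm. Origin under its centre
- timer: bystander: flat white bench timer 58 x 58 x 18 mm. Origin under its centre
- vial: bystander: small capped vial, 24 mm across, 45 mm high. Origin under its centre
- small_jar: bystander: jar with a red lid, 50 mm across, 55 mm high. Origin under its centre
- micro_rack: bystander: blue microtube rack 70 x 110 x 32 mm. Origin under its centre
Things that resemble listed ones, but are neither listed nor needed, are in the scene too. What is shaped like the pipette_stout but green is not meant.

How it is judged (in metres and radians):
At the end, for the whole second after the job is handed in: Stout pipette home in the wide lane, slim one in the narrow lane (sideways 9 mm, height 6 mm, along the slope -12 to +28 mm, axis 0.1 rad); tube inside the deep tray (under 35 mm above its floor), spatula inside the shallow tray (under 14 mm); all at rest (x of pipette_slim in the frame of lane_narrow between -0.012 and 0.028 m and y of pipette_slim in the frame of lane_narrow between -0.009 and 0.009 m and z of pipette_slim in the frame of lane_narrow between -0.006 and 0.007 m and angle between the x axis of pipette_slim and the x axis of lane_narrow, either way round below 0.1 rad and linear speed of each of pipette_slim, pipette_stout, tube, spatula below 0.02 m/s and x of pipette_stout in the frame of lane_wide between -0.012 and 0.028 m and y of pipette_stout in the frame of lane_wide between -0.009 and 0.009 m and z of pipette_stout in the frame of lane_wide between -0.006 and 0.007 m and angle between the x axis of pipette_stout and the x axis of lane_wide, either way round below 0.1 rad and x of tube in the frame of deep_tray_in between -0.106 and 0.106 m and y of tube in the frame of deep_tray_in between -0.046 and 0.046 m and z of tube in the frame of deep_tray_in between -0.005 and 0.035 m and x of spatula in the frame of shallow_tray_in between -0.106 and 0.106 m and y of spatula in the frame of shallow_tray_in between -0.046 and 0.046 m and z of spatula in the frame of shallow_tray_in between -0.005 and 0.014 m); the robot touches nothing.
It fails at once if another thing on the bench is shifted more than 30 mm (distance of any of reagent_bottle, beaker, tip_box, timer, vial, small_jar, micro_rack from where it was at the start of the episode above 0.03 m).
It fails at once if another thing on the bench is knocked over (angle between any of reagent_bottle, beaker, tip_box, timer, vial, small_jar, micro_rack's own z axis and vertical above 0.5 rad).
It also fails if it takes over 72 s, if anything falls off the work surface, if the arm or the gripper's body presses on something with over 40 N, if the wrist force passes 120 N, or if a joint passes its speed limit or range.

## Robot

A 7-joint arm with a two-finger parallel gripper is mounted at the origin on the work surface. World frame = base frame: x ahead of the robot, y to its left, z up, the work surface at z = 0. Lengths are in mm, angles in rad, forces in N, time in s.
With the tool pointing down it reaches from about 400 to 875 mm from the base axis. Payload 4.4 kg.
Tool frame: the origin (TCP) lies midway between the tips of the shut fingers; the grasp point (between the pads) lies 19 mm behind it; z points along the fingers, y is the line along which they close (so a half turn about z gives the same grasp; the last joint's range is limited). The gripper opens to 85 mm and grips with 20 to 120 N. Pads are 22 mm wide; open, the fingers measure 114 mm over their backs; the gripper's body (76 mm by 85 mm) begins 54 mm behind the grasp point. The pads swing forward as they close: fully open they stand 13 mm farther back than shut.
Start: joints at [1.174, 0.628, 0.038, 1.517, -0.027, 0.996, -0.02], TCP at [211.148, -614.764, 231.313] pointing down, gripper open.
Joint ranges: [-3.06, 3.06], [-0.37, 2.12], [-1.25, 1.32], [0.18, 2.47], [-1.1, 4.24], [0.23, 1.98], [-2.94, 2.94]. Speed limits (rad/s): [2.57, 2.57, 3.14, 3.14, 3.14, 3.14, 3.14].

## Interface

Orientations are given as [roll, pitch, yaw] about the fixed x, y, z axes, in that order (R = Rz(yaw) Ry(pitch) Rx(roll)).
In Python, from cell import ctrl gives the robot as it stands.
- The arm moves only by the shell command python3 -m crank 'ROWS' [OPENING]. ROWS is JSON, a list that holds one entry, the list of rows, each a list of 4 numbers: the shift along the tool's x, y, z normalised to -1 to 1, where 1 is 2.5 cm, then the turn about the tool's z normalised to -1 to 1, where 1 is 0.08 rad. In form: [[[dx, dy, dz, turn], ...]]. A call has 1 to 12 rows; each row shifts and turns the commanded pose from where the row before left it, along the tool's axes as they then stand; what a row does not reach is not made up. A row lasts 1/12 s, in which the tool goes at most 41.7 mm and 7.16 degrees, less where a joint would pass 70% of its speed; a pose out of reach is approached as far as the arm can. A call with a number of a shift or a turn outside -1 to 1 is refused whole. A call with a gripper value outside its range is refused whole. OPENING is the closure, from -1 (fully open) to 1 (shut), set as the call begins (- or left out, the last holds). The fingers move at their own pace and stop on an object; the grip force is fixed at half the most. Time passes only in rows, so rows that do not move let the fingers close. It gives the time, the measured TCP pose, the force, the opening and the grip force at its end, in the units of the state.
- ctrl.read_state(): the state, without advancing time (a new reading comes with each control period).
- ctrl.get_image(name): name is "side" or "top" or "wrist"; returns a dict with "img" (480x640x3 uint8, red, green, blue), "intrinsics" (3x3 intrinsics, pixels), "extrinsics" (4x4, takes a point from camera to world coordinates). Camera axes: x right, y up, looking along -z (the intrinsics and any distortion apply to the point x, -y, -z); pixel columns grow to the right and rows downward; lengths in mm; the calibration is good to about 2 mm. A picture is of the moment at which its call begins. There is no depth.
- ctrl.finish_job(): hands the job in; it is judged then, once.
Trained networks look in the newest picture that a camera, given by its name, has taken for a name from the list of things; names that differ only in an ending like _2 or _b are one class to them, and where a whole thing is asked for, a point or a joint stands for the part that bears it (a point fixed in the world has none). Each returns a list of dicts, best first, with "confidence" (0 to 1); they miss things now and then, are a little off and sometimes report something else, mostly with a low value. They report only what shows in the picture. A call takes as long as a camera call. They do not tell look-alikes from the thing itself.
- ctrl.find_in(camera, target): "position" ([row, column] in pixels, amid what is visible of it).
- ctrl.trace(camera, target): "mask" (480x640 bool, what is visible of it) and "position" ([row, column] in pixels, amid what is visible of it).
- ctrl.place_of(camera, target): "position" ([row, column] in pixels: a listed point, or the origin of a listed thing).
The state is a dict: "clock": time; "qpos": joint angles; "qd": joint speeds; "tau": joint torques, N m; "eef_pos": TCP position; "tool_rot": TCP orientation; "force": force on the tool from outside, world axes, zero at the start; "torque": the same for the moment, N m; "width": finger opening in mm; "gripper_force": force on a finger pad.
Only numpy, scipy, OpenCV 4.12 (cv2) and the standard library are available. Lean on these libraries where they do the work, as an engineer would, in place of code of your own. Each camera call takes 0.05 s, during which the arm holds its last target. There are 200 camera calls.

## Working session

There is one attempt and no reset: what is moved stays moved. The work goes in short steps, Python scripts to look and compute and a shell command to move; the robot and the scene stay as the last step left them, time stands still between calls to the robot, and variables do not carry over. Pictures are saved under pics/ and viewed, at most 11 in all, crops included, and the job is handed in when it is done.

```bash
ls; mkdir -p pics; cat > h.py <<'E'
import numpy as np, cv2
from cell import ctrl
def ray(im,p):
    K=np.array(im["intrinsics"]);E=np.array(im["extrinsics"])
    d=np.linalg.inv(K)@[p[1],p[0],1]; d=E[:3,:3]@[d[0],-d[1],-d[2]]
    return E[:3,3],d/np.linalg.norm(d)
def onz(im,p,z):
    o,d=ray(im,p); return o+d*(z-o[2])/d[2]
def proj(im,X):
    K=np.array(im["intrinsics"]);E=np.array(im["extrinsics"])
    c=E[:3,:3].T@(np.array(X)-E[:3,3]); q=K@[c[0],-c[1],-c[2]]; return q[1]/q[2],q[0]/q[2]
def tri(rs):
    A=0;b=0
    for o,d in rs:
        P=np.eye(3)-np.outer(d,d);A=A+P;b=b+P@o
    return np.linalg.solve(A,b)
E
python3 - <<'E'
from h import *
print(ctrl.read_state())
for c in("top","side"):
    im=ctrl.get_image(c);cv2.imwrite(f"pics/{c}0.png",im["img"][:,:,::-1])
    print(c,[k for k in im],np.round(im["extrinsics"],3).tolist(),np.round(im["intrinsics"],1).tolist())
    for t,z in dict(rest=0,lane_wide=120,lane_narrow=120,pipette_slim=13,pipette_stout=13,tube=125,spatula=0,deep_tray=0,deep_tray_in=4,shallow_tray=0,shallow_tray_in=4,reagent_bottle=0,beaker=0,tip_box=0,timer=0,vial=0,small_jar=0,micro_rack=0).items():
        for r in ctrl.place_of(c,t)[:3]: print(t,np.round(r["position"]),round(r["confidence"],2),np.round(onz(im,r["position"],z)))
E
```

```text
pics
{'clock': 0.0, 'qpos': array([ 1.17421336,  0.62935303,  0.03843066,  1.51837138, -0.02699953,
        0.9962891 , -0.01999524]), 'qd': array([ 1.19492265e-03, -2.91636433e-05, -5.28659041e-04,  4.53679206e-04,
        1.72573166e-03, -3.15943153e-04, -5.70775328e-04]), 'tau': array([-5.64154307e-04, -5.63392532e+01,  1.22614145e+00, -1.93446708e+01,
        1.10221416e-02,  1.05911450e-02, -3.52813356e-05]), 'eef_pos': array([ 210.93982408, -614.15991395,  230.38332314]), 'tool_rot': array([-3.13968955e+00,  1.92887333e-05,  3.30797058e-01]), 'force': array([-0.30234522, -0.31445623,  0.65685455]), 'torque': array([-0.03814584, -0.02821348,  0.0506948 ]), 'gripper_force': 0.0, 'width': 85.5027547165523}
top ['img', 'intrinsics', 'extrinsics'] [[-0.022, 0.99, -0.141, 337.818], [-0.999, -0.018, 0.028, 8.319], [0.026, 0.141, 0.99, 1091.232], [0.0, 0.0, 0.0, 1.0]] [[483.2, 0.0, 312.3], [0.0, 483.2, 226.6], [0.0, 0.0, 1.0]]
rest [168. 264.] 0.68 [633.  86.   0.]
lane_wide [156. 235.] 0.85 [625. 137. 120.]
lane_narrow [153. 282.] 0.74 [631.  40. 120.]
lane_narrow [228. 129.] 0.34 [48
[... 1711 characters left out ...]
273.] 0.68 [595. -90.   4.]
shallow_tray [223. 316.] 0.63 [ 516. -253.    0.]
shallow_tray [196. 337.] 0.52 [ 483. -423.    0.]
shallow_tray_in [222. 318.] 0.9 [ 509. -256.    4.]
reagent_bottle [224. 239.] 0.58 [ 732. -207.    0.]
beaker [338. 167.] 0.61 [727. 233.   0.]
tip_box [398. 153.] 0.93 [683. 370.   0.]
tip_box [364. 269.] 0.68 [499. 255.   0.]
timer [248. 274.] 0.86 [ 600. -116.    0.]
timer [368. 272.] 0.36 [491. 263.   0.]
timer [223. 316.] 0.31 [ 516. -254.    0.]
vial [341. 169.] 0.66 [718. 241.   0.]
vial [325. 349.] 0.61 [363. 125.   0.]
small_jar [277. 351.] 0.72 [381. -34.   0.]
micro_rack [203. 268.] 0.93 [ 684. -338.    0.]
micro_rack [248. 331.] 0.32 [ 450. -140.    0.]
```

View pics/top0.png

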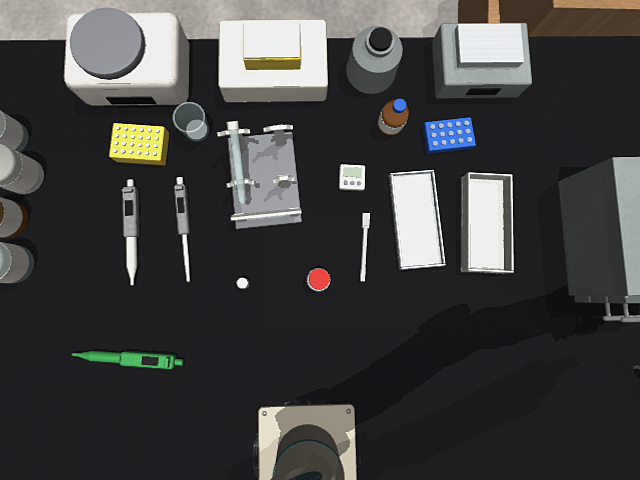

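View pics/side0.png

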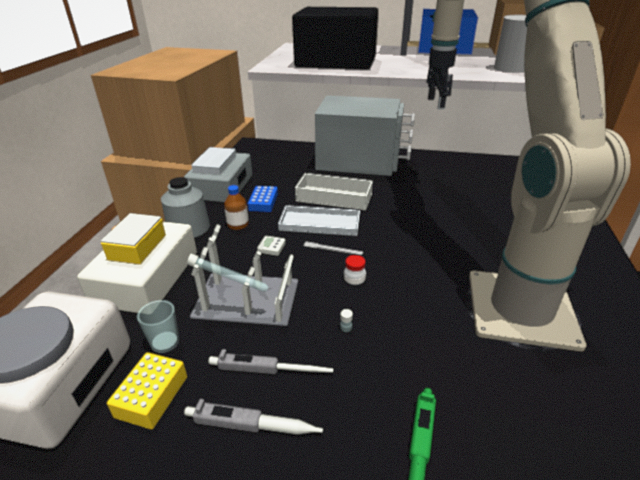

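The top view shows the wide lane on the left with the tube in it (235,165), the stout pipette at (130,225), the slim one at (182,210), the spatula at (364,248) and trays at (417,220) and (487,222). The green decoy is at (130,360). The side view agrees. Next I'll get axes and yaw angles, and overlay a rest model.

```bash
cat >> h.py <<'E'
def axis(im,c,t,z,near):
    best=None
    for r in ctrl.trace(c,t):
        m=r["mask"]; p=np.argwhere(m)
        if len(p)<20: continue
        W=np.array([onz(im,q,z)[:2] for q in p]); ce=W.mean(0)
        if np.linalg.norm(ce-near)<60:
            u=np.linalg.svd(W-ce,full_matrices=False)[2][0]; u=u*np.sign(u[0])
            s=(W-ce)@u; n=[-u[1],u[0]]; w=(W-ce)@n
            print(c,t,round(r["confidence"],2),"mean",ce.round(1),"ends",(ce+u*s.min()).round(1),(ce+u*s.max()).round(1),"midext",(ce+u*(s.min()+s.max())/2).round(1),"yaw",round(float(np.arctan2(u[1],u[0])),3),"w",w.min().round(1),w.max().round(1)); return
    print(c,t,"none")
def restpts(cx,cy,yaw):
    a=np.radians(24);out=[]
    for sy,hw in((45,(15.5,20)),(-45,(9,17))):
        for xx,h in zip((-55,50),hw):
            for s in(-1,1):
                for zz in (13,):
                    X=np.cos(a)*xx-np.sin(a)*zz;Z=120+np.sin(a)*xx+np.cos(a)*zz;Y=sy+s*h
                    out.append((cx+np.cos(yaw)*X-np.sin(yaw)*Y,cy+np.sin(yaw)*X+np.cos(yaw)*Y,Z))
    return out
E
python3 - <<'E'
from h import *
ims={}
for c in("top","side"):
    im=ims[c]=ctrl.get_image(c)
    for t,z,n in(("pipette_slim",13,(491,268)),("pipette_stout",13,(495,385)),("spatula",3,(440,-137)),("deep_tray",24,(495,-415)),("shallow_tray",11,(510,-257)),("tube",120,(605,145))): axis(im,c,t,z,np.array(n))
P={}
for t in("lane_wide","lane_narrow","tube","rest"):
    rs=[]
    for c in ims:
        r=ctrl.place_of(c,t)
        if r and r[0]["confidence"]>.4: rs.append(ray(ims[c],r[0]["position"]))
    if len(rs)>1: print(t,tri(rs).round(1))
out=[]
for c,(r0,c0) in(("top",(105,215)),("side",(215,170))):
    s=5
    g=cv2.resize(ims[c]["img"][r0:r0+130,c0:c0+ (100 if c=="top" else 140)],None,fx=4,fy=4,interpolation=cv2.INTER_CUBIC)[:,:,::-1].copy()
    for yaw,col in((0.04,(0,0,255)),):
        for X in restpts(628,88,yaw):
            v,u=proj(ims[c],X); cv2.circle(g,(int((u-c0+.5)*4),int((v-r0+.5)*4)),3,col,1)
    out.append(g[:520,:400] if c=="top" else g[:,:400])
cv2.imwrite("pics/rest0.png",np.hstack(out))
E
```

```text
top pipette_slim 0.78 mean [514.8 266.9] ends [375.2 253.1] [610.7 276.5] midext [492.9 264.8] yaw 0.099 w -13.0 13.5
top pipette_stout 0.77 mean [503.2 382.6] ends [375.5 375.8] [607.7 388.1] midext [491.6 382. ] yaw 0.053 w -17.7 18.1
top spatula 0.8 mean [ 446.3 -140.1] ends [ 376.2 -133.6] [ 517.5 -146.6] midext [ 446.8 -140.1] yaw -0.092 w -5.6 4.4
top deep_tray 0.72 mean [ 491.6 -415.9] ends [ 380.4 -408.4] [ 609.3 -423.8] midext [ 494.9 -416.1] yaw -0.067 w -59.9 58.4
top shallow_tray 0.58 mean [ 504.5 -260.8] ends [ 395.2 -267.8] [ 617.5 -253.5] midext [ 506.3 -260.7] yaw 0.064 w -52.8 52.6
top tube 0.96 mean [616.3 133.5] ends [527.  121.8] [702.4 144.6] midext [614.7 133.2] yaw 0.129 w -11.4 11.8
side pipette_slim 0.84 mean [517.4 270.7] ends [374.9 258.2] [611.3 278.9] midext [493.1 268.5] yaw 0.087 w -26.4 19.6
side pipette_stout 0.78 mean [500.3 385.6] ends [369.4 380.3] [608.5 390. ] midext [488.9 385.1] yaw 0.041 w -25.4 20.9
side spatula 0.63 mean [ 447.1 -137. ] ends [ 368.8 -130.1] [ 522.3 -143.7] midext [ 445.6 -136.9] yaw -0.088 w -9.4 8.8
side deep_tray 0.83 mean [ 492.2 -411.3] ends [ 370.1 -376.7] [ 625.2 -449.1] midext [ 497.7 -412.9] yaw -0.277 w -104.8 101.7
side shallow_tray 0.97 mean [ 503.1 -254. ] ends [ 393.2 -260.3] [ 616.8 -247.5] midext [ 505.  -253.9] yaw 0.057 w -69.9 64.3
side tube 0.73 mean [617.2 144.1] ends [517.3 175. ] [714. 114.] midext [615.7 144.5] yaw -0.301 w -15.3 15.3
lane_wide [625.6 196.5 177. ]
lane_narrow [ 879.1   83.  -442.2]
tube [611.5 137.4 105.4]
rest [629.6  86.9  -7.4]
```

View pics/rest0.png

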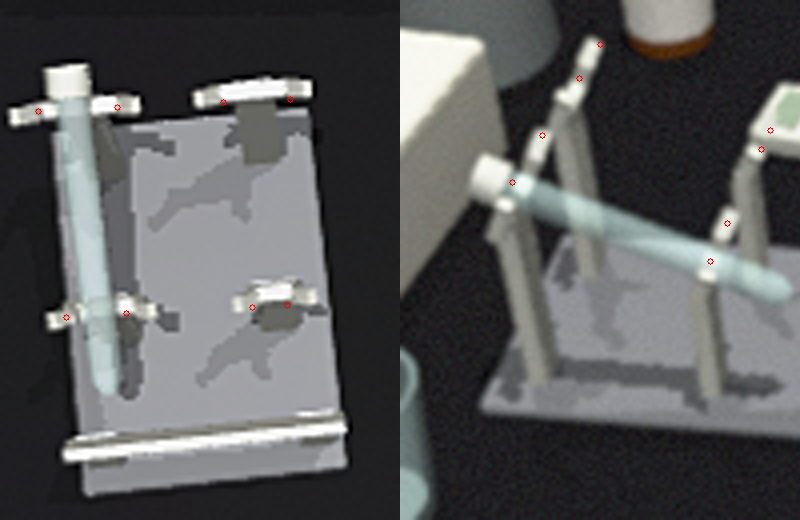

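The overlay (right and left halves) shows the rest a bit more yawed than my guess. Prong-pair centres seen in the crop: wide (75,109) and (101,313), narrow (253,93) and (275,298). I'll fit the pose to these.

```bash
python3 - <<'E'
from h import *
from scipy.optimize import least_squares
im=ctrl.get_image("top")
seen=np.array([(101,313),(75,109.5),(275.5,298),(253,93)])/4-.5+np.array([215,105])
def f(p):
    q=np.array(restpts(*p)).reshape(4,2,3).mean(1)
    return np.concatenate([np.array(proj(im,X))[::-1]-s for X,s in zip(q,seen)])
r=least_squares(f,[628,88,.07]);cx,cy,y=r.x;print(r.x.round(3),r.fun.round(2))
print("wide",cx-45*np.sin(y),cy+45*np.cos(y),"narrow",cx+45*np.sin(y),cy-45*np.cos(y))
# slope line centre positions & tube axis: end points
for p in((68,82),(108,385)):
    q=np.array(p)/4-.5+np.array([215,105]); 
    for z in(80,120,150): print(p,z,onz(im,q[::-1],z).round(1))
E
python3 -m crank '[[[0,0,-0.3,0.82],[0,0,-0.3,0.82],[0,0,-0.3,0.82],[0,0,0,0.82],[0,0,0,0.82],[0,0,0,0]]]' -1
```

```text
[6.30457e+02 8.79130e+01 8.20000e-02] [ 0.09  0.29  0.02 -0.11 -0.24 -0.11  0.13 -0.06]
wide 626.749307916497 132.75971157616834 narrow 634.164394229482 43.065695638810595
(68, 82) 80 [707.6 149.7  80. ]
(68, 82) 120 [693.  144.2 120. ]
(68, 82) 150 [682. 140. 150.]
(108, 385) 80 [539.9 128.3  80. ]
(108, 385) 120 [531.9 123.5 120. ]
(108, 385) 150 [525.9 120.  150. ]
clock: 3.55
eef_pos: [211.3, -614.8, 254.0]
tool_rot: [3.141, 0.0, 0.001]
force: [-0.3, 0.2, -0.3]
width: 85.8
gripper_force: 0.0
```

```bash
python3 -m crank '[[[0.47,-0.95,0,0],[0.47,-0.95,0,0],[0.47,-0.95,0,0],[0.47,-0.95,0,0],[0.47,-0.95,0,0],[0.47,-0.95,0,0],[0.47,-0.95,0,0],[0.47,-0.95,0,0],[0.47,-0.95,0,0],[0.47,-0.95,0,0],[0.47,-0.95,0,0],[0.47,-0.95,0,0]]]' -0.2; python3 -m crank '[[[0.47,-0.95,0,0],[0.47,-0.95,0,0],[0.47,-0.95,0,0],[0.47,-0.95,0,0],[0.47,-0.95,0.5,0.3],[0.47,-0.95,0.5,0.3],[0.47,-0.95,1,0.3],[0.47,-0.95,1,0.2],[0,0,1,0],[0,0,1,0],[0,0,0,0],[0,0,0,0]]]'
python3 - <<'E'
from h import *
im=ctrl.get_image("wrist")
axis(im,"wrist","spatula",3,np.array([446,-139]))
print(np.round(im["extrinsics"],2).tolist())
E
```

```text
clock: 4.55
eef_pos: [351.8, -328.2, 253.9]
tool_rot: [3.141, -0.0, 0.005]
force: [0.0, 0.4, 0.1]
width: 51.5
gripper_force: 0.0
clock: 5.55
eef_pos: [447.4, -140.7, 128.3]
tool_rot: [-3.141, 0.003, -0.084]
force: [-0.6, -0.4, 1.0]
width: 51.2
gripper_force: 0.0
wrist spatula 0.56 mean [ 459.5 -140.9] ends [ 366.3 -132.3] [ 523.5 -146.8] midext [ 444.9 -139.6] yaw -0.092 w -8.1 7.8
[[-0.08, 0.95, 0.31, 526.27], [-1.0, -0.08, -0.03, -148.32], [0.0, -0.31, 0.95, 270.99], [0.0, 0.0, 0.0, 1.0]]
```

```bash
python3 -m crank '[[[-0.08,0,1,0],[0,0,1,0],[0,0,1,0],[0,0,1,0],[0,0,0.5,0],[0,0,0.5,0],[0,0,0,0],[0,0,0,0]]]' -0.2; python3 -m crank '[[[0,0,0,0],[0,0,0,0],[0,0,0,0],[0,0,0,0],[0,0,0,0],[0,0,0,0],[0,0,0,0]]]' 1;  python3 -m crank '[[[0,0,-1,0],[0,0,-1,0],[0,0,-1,0],[0,0,-1,0]]]'
```

```text
clock: 6.32
eef_pos: [447.4, -140.4, 14.0]
tool_rot: [-3.139, 0.005, -0.086]
force: [0.6, 0.5, 0.2]
width: 51.4
gripper_force: 0.0
clock: 6.9
eef_pos: [446.4, -140.0, 13.0]
tool_rot: [-3.138, 0.007, -0.086]
force: [0.6, 0.3, 0.4]
width: -0.2
gripper_force: 0.0
clock: 7.23
eef_pos: [446.6, -140.4, 113.9]
tool_rot: [-3.138, 0.008, -0.086]
force: [-0.3, -0.5, 0.3]
width: 0.2
gripper_force: 0.0
```

```bash
python3 -m crank '[[[0,0,0.6,0],[0,0,0.8,0],[0,0,0.8,0],[0,0,0.8,0],[0,0,0.6,0],[0,0,0.4,0],[0,0,0,0],[0,0,0,0],[0,0,0,0]]]' -0.2
```

```text
clock: 7.98
eef_pos: [446.6, -140.1, 13.4]
tool_rot: [-3.138, 0.006, -0.086]
force: [0.2, -1.0, 0.5]
width: 51.3
gripper_force: 0.0
```

```bash
python3 -m crank '[[[0,0,0.24,0],[0,0,0.2,0],[0,0,0,0],[0,0,0,0]]]' -0.2; python3 -m crank '[[[0,0,0,0],[0,0,0,0],[0,0,0,0],[0,0,0,0],[0,0,0,0],[0,0,0,0]]]' 1
```

```text
clock: 8.32
eef_pos: [446.7, -139.9, 2.6]
tool_rot: [-3.138, 0.006, -0.086]
force: [1.1, -0.6, 0.2]
width: 51.4
gripper_force: 0.0
clock: 8.82
eef_pos: [446.5, -140.0, 2.5]
tool_rot: [-3.138, 0.006, -0.086]
force: [0.1, 1.0, 5.2]
width: 6.4
gripper_force: 58.8
```

```bash
python3 -m crank '[[[0,0,-0.4,0],[0,0,-0.8,0],[0,0,-0.8,0],[0,0,-0.4,0],[0.56,0.89,0,0],[0.56,0.89,0,0],[0.56,0.89,0,0],[0.56,0.89,0,0],[0.56,0.89,0,0],[0,0,0,0],[0,0,0,0]]]' 1
python3 - <<'E'
from h import *
for c in("side",):
    im=ctrl.get_image(c);cv2.imwrite(f"pics/s1.png",im["img"][160:320,240:440,::-1].repeat(3,0).repeat(3,1))
E
```

```text
clock: 9.73
eef_pos: [506.8, -258.6, 61.0]
tool_rot: [-3.139, 0.006, -0.088]
force: [0.0, 1.0, 0.7]
width: 5.9
gripper_force: 58.9
```

View pics/s1.png

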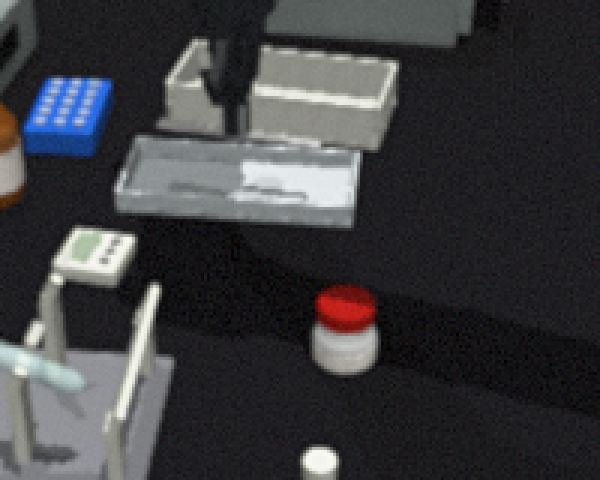

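The spatula is off the bench and held over the shallow tray (dark bar and shadow at about (240,185) in the crop). I'll lower and release it.

```bash
python3 -m crank '[[[0,0,0.6,0],[0,0,0.8,0],[0,0,0.4,0],[0,0,0.2,0],[0,0,0.12,0],[0,0,0,0]]]' 1; python3 -m crank '[[[0,0,0,0],[0,0,0,0],[0,0,0,0],[0,0,-0.5,0],[0,0,-1,-0.3],[0,0,-1,-0.4],[0,0,-1,-0.4],[0,0,-1,-0.4],[0,0,-1,-0.6],[0,0,-1,0],[0,0,-1,0],[0,0,-1,0]]]' 0.4
```

```text
clock: 10.28
eef_pos: [506.3, -256.3, 7.9]
tool_rot: [-3.137, 0.007, -0.085]
force: [-0.5, 0.6, -0.1]
width: 6.4
gripper_force: 58.9
clock: 11.28
eef_pos: [507.5, -257.7, 223.2]
tool_rot: [-3.137, 0.005, 0.082]
force: [0.7, -0.2, 0.3]
width: 25.7
gripper_force: 0.0
```

```bash
python3 - <<'E'
from h import *
s=ctrl.read_state();print(s["eef_pos"],s["tool_rot"])
y=s["tool_rot"][2];d=np.array([611,134])-s["eef_pos"][:2]
print((d@[np.cos(y),np.sin(y)])/25,(d@[np.sin(y),-np.cos(y)])/25)
im=ctrl.get_image("side");axis(im,"side","spatula",7,np.array([505,-257]))
im=ctrl.get_image("wrist");axis(im,"wrist","spatula",7,np.array([505,-257]))
E
```

```text
[ 507.53132827 -257.74091636  223.19452725] [-3.13716351  0.00491895  0.081873  ]
5.406370647472734 -15.278674515425164
side spatula 0.62 mean [ 524.5 -256.9] ends [ 452.9 -249.6] [ 579.1 -262.5] midext [ 516. -256.] yaw -0.102 w -7.7 8.3
wrist spatula 0.87 mean [ 518.  -258.9] ends [ 426.1 -251.3] [ 583.8 -264.3] midext [ 504.9 -257.8] yaw -0.083 w -9.1 8.7
```

```bash
python3 -m crank '[[[0.2,-0.5,-0.2,0],[0.34,-0.95,-0.2,0],[0.34,-0.95,-0.2,0],[0.34,-0.95,-0.2,0],[0.34,-0.95,-0.2,0],[0.34,-0.95,-0.2,0],[0.34,-0.95,-0.2,0],[0.34,-0.95,-0.2,0],[0.34,-0.95,-0.2,0],[0.34,-0.95,-0.2,0],[0.34,-0.95,0,0],[0.34,-0.95,0,0]]]' -0.4; python3 -m crank '[[[0.34,-0.95,0,0],[0.34,-0.95,0,0],[0.34,-0.95,0,0],[0.34,-0.95,0,0],[0.2,-0.5,0,0],[0,0,0,0],[0,0,0,0],[0,0,0,0]]]'
python3 - <<'E'
from h import *
im=ctrl.get_image("wrist"); g=im["img"][:,:,::-1].copy()
for X in restpts(630.5,87.9,.082):
    v,u=proj(im,X); print(round(v),round(u)); cv2.circle(g,(int(u),int(v)),3,(0,0,255),1)
for t in("lane_wide","lane_narrow"):
    for r in ctrl.place_of("wrist",t)[:2]: print(t,r,onz(im,r["position"],120))
axis(im,"wrist","tube",112,np.array([611,134]))
cv2.imwrite("pics/w1.png",g)
E
```

```text
clock: 12.48
eef_pos: [583.2, 24.3, 270.6]
tool_rot: [-3.137, 0.008, 0.082]
force: [1.0, 0.1, 0.4]
width: 60.2
gripper_force: 0.0
clock: 13.15
eef_pos: [613.4, 130.9, 271.3]
tool_rot: [-3.139, 0.007, 0.08]
force: [-0.6, -0.8, -0.4]
width: 59.9
gripper_force: 0.0
260 328
260 295
161 338
161 284
260 417
260 398
161 456
161 410
lane_wide {'position': [211.2, 311.7], 'confidence': 0.89} [621.04136941 132.12153017 120.        ]
lane_wide {'position': [114.5, 113.3], 'confidence': 0.35} [687.53149991 296.69154839 120.        ]
lane_narrow {'position': [208.9, 412.1], 'confidence': 0.78} [630.08354526  45.34090296 120.        ]
wrist tube 0.57 mean [633.9 136.4] ends [548.5 127.7] [696.6 142.8] midext [622.6 135.3] yaw 0.102 w -12.2 12.2
```

View pics/w1.png

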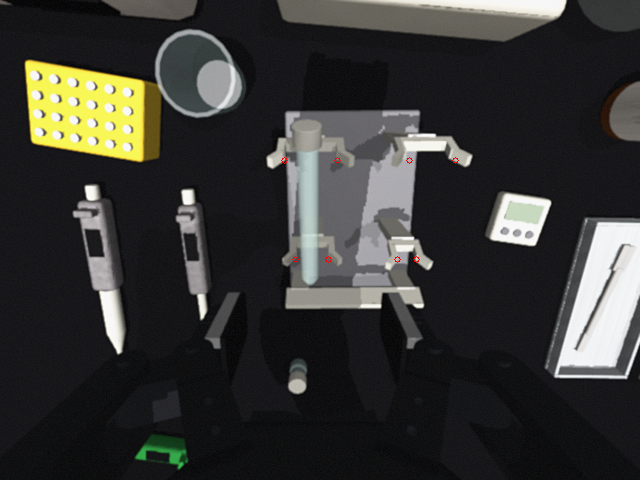

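The wrist view confirms the rest: prong pairs centre at columns 309–313 (wide) and 409–433 (narrow), within about 1.5 px of prediction. The tube lies at column ~309. I'll grip it.

```bash
python3 -m crank '[[[-0.08,-0.13,0.6,0],[0,0,1,0],[0,0,1,0],[0,0,1,0],[0,0,1,0],[0,0,0.8,0],[0,0,0.7,0],[0,0,0.5,0],[0,0,0.3,0],[0,0,0,0],[0,0,0,0]]]'; python3 -m crank '[[[0,0,0,0],[0,0,0,0],[0,0,0,0],[0,0,0,0],[0,0,0,0],[0,0,0,0]]]' 1; python3 -m crank '[[[0,0,-0.4,0],[0,0,-0.8,0],[0,0,-0.8,0],[0,0,-1,0],[0,0,-1,0],[0,0,-1,0],[0,0,-0.4,0],[0,0,0,0]]]'
```

```text
clock: 14.27
eef_pos: [610.9, 136.9, 99.6]
tool_rot: [-3.137, 0.005, 0.082]
force: [0.0, -0.4, -1.0]
width: 60.1
gripper_force: 0.0
clock: 14.77
eef_pos: [611.0, 137.3, 100.1]
tool_rot: [-3.136, 0.005, 0.082]
force: [-0.6, 0.2, 5.4]
width: 16.1
gripper_force: 58.7
clock: 15.43
eef_pos: [613.0, 136.6, 237.0]
tool_rot: [-3.136, 0.0, 0.082]
force: [1.7, 0.1, -1.1]
width: 15.6
gripper_force: 58.8
```

```bash
python3 -m crank '[[[-0.15,0.5,0,0],[-0.28,0.94,0,0],[-0.28,0.94,0,0],[-0.28,0.94,0,0],[-0.28,0.94,0,0],[-0.28,0.94,0,0],[-0.28,0.94,0,0],[-0.28,0.94,0,0],[-0.28,0.94,0,0],[-0.28,0.94,0,0],[-0.28,0.94,0,0],[-0.28,0.94,0,0]]]'; python3 -m crank '[[[-0.28,0.94,0,0],[-0.28,0.94,0,0],[-0.28,0.94,0,0],[-0.28,0.94,0,0],[-0.28,0.94,0,0],[-0.28,0.94,0,0],[-0.28,0.94,0,0],[-0.28,0.94,0,0],[-0.28,0.94,0,0],[-0.28,0.94,0,0],[-0.28,0.94,0,0],[-0.48,0.46,0,0]]]';python3 -m crank '[[[0,0,0.6,0.5],[0,0,1,0.5],[0,0,1,0.5],[0,0,1,0.36],[0,0,0.6,0],[0,0,0,0],[0,0,0,0],[0,0,0,0]]]'
python3 - <<'E'
from h import *
im=ctrl.get_image("wrist"); cv2.imwrite("pics/w2.png",im["img"][:,:,::-1])
for t,z in(("deep_tray_in",4),("deep_tray",0)):
    for r in ctrl.place_of("wrist",t)[:1]: print(t,r["confidence"],onz(im,r["position"],z))
E
```

```text
clock: 16.43
eef_pos: [550.8, -141.7, 231.2]
tool_rot: [-3.136, 0.01, 0.082]
force: [-0.4, 0.8, -0.5]
width: 15.4
gripper_force: 58.8
clock: 17.43
eef_pos: [484.5, -419.4, 230.0]
tool_rot: [-3.137, 0.009, 0.08]
force: [-0.3, 0.3, -0.7]
width: 16.4
gripper_force: 58.8
clock: 18.1
eef_pos: [485.4, -416.7, 127.6]
tool_rot: [-3.138, 0.007, -0.067]
force: [0.1, 0.0, 0.0]
width: 16.0
gripper_force: 58.8
```

View pics/w2.png

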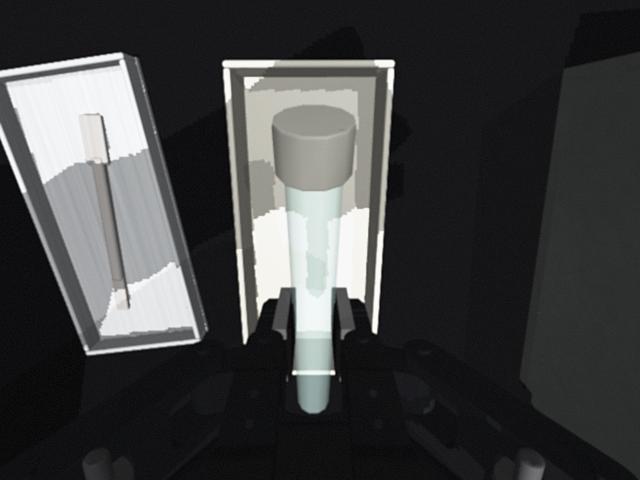

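The wrist view shows the spatula inside the shallow tray and the tube above the deep tray, low end at (412,314) close to the near wall. I'll shift it forward and lower it.

```bash
python3 -m crank '[[[0.28,0,0.5,0],[0.28,0,0.9,0],[0,0,0.9,0],[0,0,0.8,0],[0,0,0.3,0],[0,0,0.3,0],[0,0,0.3,0],[0,0,0.3,0],[0,0,0.24,0],[0,0,0,0],[0,0,0,0]]]'; python3 -m crank '[[[0,0,0,0],[0,0,0,0],[0,0,0,0],[0,0,-0.3,0],[0,0,-0.7,0],[0,0,-1,0],[0,0,-1,0],[0,0,-1,0],[0,0,-1,0],[0,0,-1,0],[0,0,-1,0],[0,0,-1,0]]]' 0.15
python3 - <<'E'
from h import *
im=ctrl.get_image("wrist");axis(im,"wrist","tube",13,np.array([495,-416]))
im=ctrl.get_image("top");axis(im,"top","tube",13,np.array([495,-416]))
E
```

```text
clock: 19.17
eef_pos: [503.4, -417.9, 16.4]
tool_rot: [-3.141, -0.001, -0.065]
force: [5.2, -0.1, 6.5]
width: 15.9
gripper_force: 58.8
clock: 20.17
eef_pos: [500.0, -417.4, 215.7]
tool_rot: [-3.138, 0.007, -0.067]
force: [-0.2, -0.2, -0.5]
width: 35.8
gripper_force: 0.0
wrist tube 0.59 mean [ 516.6 -420.3] ends [ 421.9 -414.3] [ 594.1 -425.2] midext [ 508.  -419.8] yaw -0.063 w -10.9 10.9
top tube none
```

The tube is inside the deep tray. Next, the slim pipette.

```bash
python3 -m crank '[[[-0.03,-0.5,0,0],[-0.06,-0.95,0,0],[-0.06,-0.95,0,0],[-0.06,-0.95,0,0],[-0.06,-0.95,0,0],[-0.06,-0.95,0,0],[-0.06,-0.95,0,0],[-0.06,-0.95,0,0],[-0.06,-0.95,0,0],[-0.06,-0.95,0,0],[-0.06,-0.95,0,0],[-0.06,-0.95,0,0]]]' -0.4; python3 -m crank '[[[-0.06,-0.95,0,0],[-0.06,-0.95,0,0],[-0.06,-0.95,0,0],[-0.06,-0.95,0,0],[-0.06,-0.95,0,0],[-0.06,-0.95,0,0],[-0.06,-0.95,0,0],[-0.06,-0.95,0,0],[-0.06,-0.95,0,0],[-0.06,-0.95,0,0],[-0.06,-0.95,0,0],[-0.06,-0.95,0,0]]]'; python3 -m crank '[[[-0.06,-0.95,0,0],[-0.06,-0.95,0,0],[-0.06,-0.95,0,0],[-0.06,-0.95,0,0],[-0.06,-0.95,0,0],[0,-0.2,0.4,-0.5],[0,0,0.8,-0.5],[0,0,1,-0.5],[0,0,1,-0.5],[0,0,0.4,0],[0,0,0,0],[0,0,0,0]]]'
python3 - <<'E'
from h import *
im=ctrl.get_image("wrist"); axis(im,"wrist","pipette_slim",13,np.array([495,267]))
for r in ctrl.place_of("wrist","pipette_slim")[:2]: print(r["confidence"],onz(im,r["position"],13))
E
```

```text
clock: 21.37
eef_pos: [500.0, -140.6, 213.8]
tool_rot: [-3.137, 0.01, -0.066]
force: [0.8, 1.2, 0.7]
width: 59.7
gripper_force: 0.0
clock: 22.37
eef_pos: [500.4, 144.1, 215.1]
tool_rot: [-3.139, 0.01, -0.066]
force: [-0.2, 0.1, 0.6]
width: 59.8
gripper_force: 0.0
clock: 23.37
eef_pos: [502.0, 266.6, 126.5]
tool_rot: [-3.138, 0.007, 0.093]
force: [-0.0, 0.4, 0.0]
width: 60.0
gripper_force: 0.0
wrist pipette_slim 0.95 mean [523.5 268.8] ends [372.3 253.8] [610.8 277.5] midext [491.5 265.6] yaw 0.099 w -13.1 13.0
0.71 [497.15957523 265.59743599  13.        ]
```

```bash
python3 -m crank '[[[-0.1,0,0.6,0],[0,0,0.9,0],[0,0,1,0],[0,0,0.9,0],[0,0,0.7,0],[0,0,0.5,0],[0,0,0.28,0],[0,0,0,0],[0,0,0,0]]]'; python3 -m crank '[[[0,0,0,0],[0,0,0,0],[0,0,0,0],[0,0,0,0],[0,0,0,0],[0,0,0,0]]]' 1; python3 -m crank '[[[0,0,-0.4,0],[0,0,-0.8,0],[0,0,-1,0],[0,0,-1,0],[0,0,-1,0],[0,0,-1,0],[0,0,-1,0],[0,0,-1,0],[0,0,-0.6,0],[0,0,0,0]]]'
python3 - <<'E'
from h import *
s=ctrl.read_state(); y=s["tool_rot"][2]
d=np.array([634.2+7,43.1+.6])-s["eef_pos"][:2]
print((d@[np.cos(y),np.sin(y)])/25,(d@[np.sin(y),-np.cos(y)])/25)
E
```

```text
clock: 24.27
eef_pos: [500.0, 267.2, 5.6]
tool_rot: [-3.136, 0.005, 0.093]
force: [0.2, -0.2, 0.5]
width: 59.8
gripper_force: 0.0
clock: 24.77
eef_pos: [500.1, 267.5, 6.1]
tool_rot: [-3.136, 0.004, 0.094]
force: [-1.0, 0.5, 6.5]
width: 23.2
gripper_force: 59.9
clock: 25.6
eef_pos: [502.5, 266.8, 203.8]
tool_rot: [-3.134, -0.0, 0.093]
force: [1.0, -0.4, -1.5]
width: 22.4
gripper_force: 59.0
4.691164135829683 9.402590145351452
```

```bash
python3 -m crank '[[[0.2,0.4,0,0],[0.47,0.94,0,0],[0.47,0.94,0,0],[0.47,0.94,0,0],[0.47,0.94,0,0],[0.47,0.94,0,0],[0.47,0.94,0,0],[0.47,0.94,0,0],[0.47,0.94,0,0],[0.47,0.94,0,0],[0.26,0.54,0,0],[0,0,0,0]]]'; python3 -m crank '[[[0,0,0.6,0],[0,0,0.8,0],[0,0,0.4,0],[0,0,0,0],[0,0,0,0],[0,0,0,0]]]'
python3 - <<'E'
from h import *
im=ctrl.get_image("wrist"); g=im["img"][:,:,::-1].copy()
for X in restpts(630.5,87.9,.085):
    v,u=proj(im,X); cv2.circle(g,(int(u),int(v)),3,(0,0,255),1)
cv2.imwrite("pics/w3.png",g)
E
```

```text
clock: 26.6
eef_pos: [639.9, 36.5, 196.5]
tool_rot: [-3.141, 0.007, 0.087]
force: [-0.4, -1.2, -1.1]
width: 22.8
gripper_force: 59.0
clock: 27.1
eef_pos: [639.4, 43.4, 153.5]
tool_rot: [-3.137, 0.005, 0.094]
force: [0.2, 0.2, -0.7]
width: 22.7
gripper_force: 59.0
```

View pics/w3.png

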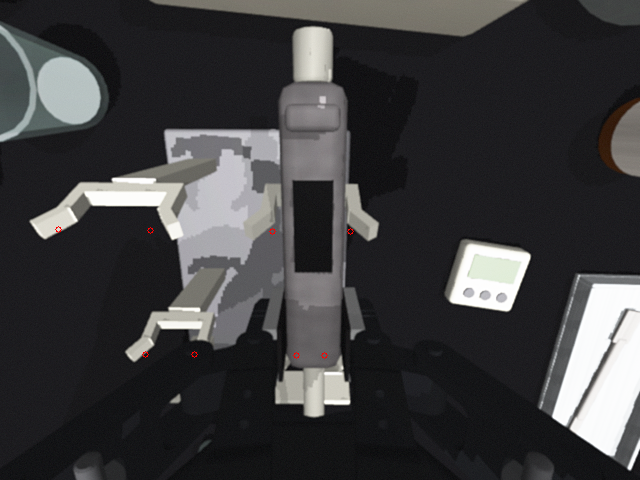

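The pipette is level and centred over the narrow lane: its handle is at column ~313 and the upper prongs are centred near 311. Now I'll press down gently so it pivots on the upper notch.

```bash
python3 -m crank '[[[0,0,0.3,0],[0,0,0.3,0],[0,0,0.1,0],[0,0,0.1,0],[0,0,0.1,0],[0,0,0,0]]]'; python3 -m crank '[[[0,0,0.1,0],[0,0,0.1,0],[0,0,0.1,0],[0,0,0,0]]]';  python3 -m crank '[[[0,0,0.1,0],[0,0,0.1,0],[0,0,0.1,0],[0,0,0,0]]]'
```

```text
clock: 27.65
eef_pos: [637.6, 43.6, 131.9]
tool_rot: [-3.135, 0.008, 0.094]
force: [-7.8, 0.5, 11.5]
width: 22.7
gripper_force: 61.5
clock: 27.98
eef_pos: [635.9, 43.5, 124.0]
tool_rot: [-3.135, 0.011, 0.094]
force: [-10.4, -0.1, 13.4]
width: 22.9
gripper_force: 63.8
clock: 28.32
eef_pos: [635.2, 43.5, 116.0]
tool_rot: [-3.135, 0.013, 0.093]
force: [-10.4, 0.0, 11.0]
width: 22.8
gripper_force: 66.3
```

```bash
python3 -m crank '[[[0,0,0.08,0],[0,0,0,0],[0,0,0,0]]]'; python3 -m crank '[[[0,0,0.08,0],[0,0,0,0],[0,0,0,0]]]'
python3 - <<'E'
from h import *
im=ctrl.get_image("side");cv2.imwrite("pics/s2.png",im["img"][180:340,160:360,::-1].repeat(3,0).repeat(3,1))
E
```

```text
clock: 28.57
eef_pos: [635.1, 43.5, 114.2]
tool_rot: [-3.135, 0.013, 0.093]
force: [-11.6, 0.3, 12.1]
width: 22.9
gripper_force: 67.1
clock: 28.82
eef_pos: [635.2, 43.5, 112.7]
tool_rot: [-3.135, 0.012, 0.093]
force: [-11.8, -0.3, 14.4]
width: 22.8
gripper_force: 68.2
```

View pics/s2.png

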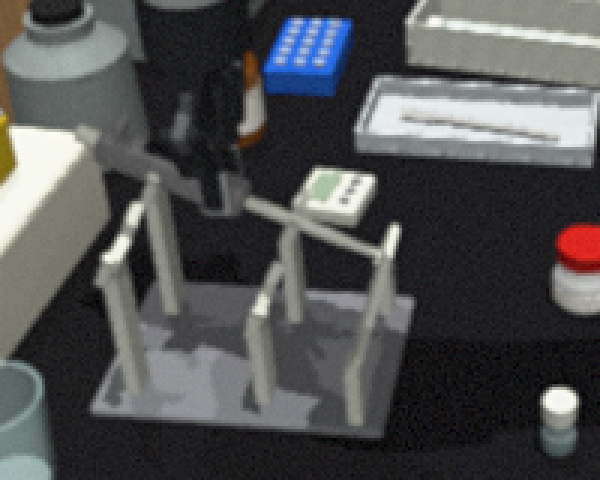

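The pipette is tilted with its nose in the lower notch (~(290,215) in the crop) and tip at the stop plate (380,255). Release.

```bash
python3 -m crank '[[[-0.1,0,0.06,0],[0,0,0,0],[0,0,0,0]]]'; python3 -m crank '[[[0,0,0,0],[0,0,0,0],[0,0,0,0],[0,0,0,0],[0,0,-0.4,0],[0,0,-0.8,0],[0,0,-1,0],[0,0,-1,0],[0,0,-1,0],[0,0,-0.4,0],[0,0,0,0]]]' -0.1
python3 - <<'E'
from h import *
im=ctrl.get_image("wrist");g=im["img"][:,:,::-1].copy()
a=np.radians(24);y=.085
for xx in(-125,0,112):
    X=np.array([634.2+np.cos(y)*np.cos(a)*xx,43.1+np.sin(y)*np.cos(a)*xx,120+np.sin(a)*xx]); v,u=proj(im,X); cv2.circle(g,(int(u),int(v)),4,(0,0,255),1)
cv2.imwrite("pics/w4.png",g)
sd=ctrl.get_image("side")
for c,i in(("side",sd),):
  for r in ctrl.place_of(c,"pipette_slim")[:2]: print(c,r, "exp",proj(i,[634.2,43.1,120]))
E
```

```text
clock: 29.12
eef_pos: [635.3, 43.5, 112.6]
tool_rot: [-3.135, 0.007, 0.094]
force: [-9.3, 0.5, 18.1]
width: 23.0
gripper_force: 68.6
clock: 30.03
eef_pos: [638.9, 42.6, 228.2]
tool_rot: [-3.137, 0.0, 0.094]
force: [0.1, -0.3, -0.2]
width: 47.0
gripper_force: 0.0
side {'position': [241.3, 233.9], 'confidence': 0.63} exp (np.float64(243.25138032330295), np.float64(234.60325666950376))
```

View pics/w4.png

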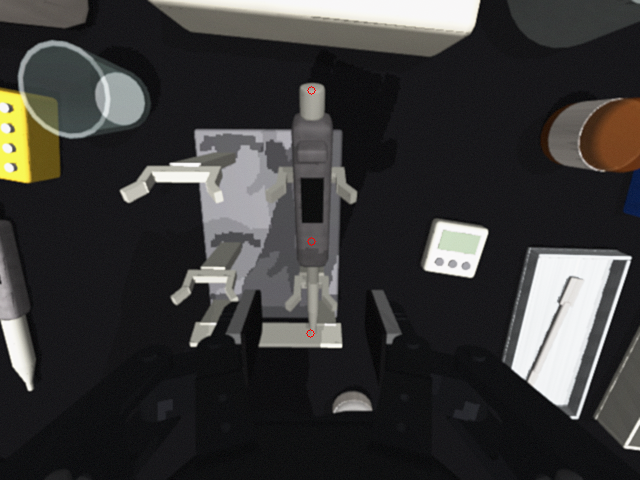

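The slim pipette lies home: axis marks at tip (333,311), origin (241,312) and plunger (90,311) match. Next, the stout one.

```bash
python3 -m crank '[[[-0.15,-0.43,0,0],[-0.29,-0.94,0,0],[-0.29,-0.94,0,0],[-0.29,-0.94,0,0],[-0.29,-0.94,0,0],[-0.29,-0.94,0,0],[-0.29,-0.94,0,0],[-0.29,-0.94,0,0],[-0.29,-0.94,0,0],[-0.29,-0.94,0,0],[-0.29,-0.94,0,0],[-0.29,-0.94,0,0]]]' -0.5; python3 -m crank '[[[-0.29,-0.94,0,0],[-0.29,-0.94,0,0],[-0.29,-0.94,0,0],[-0.16,-0.54,0,0],[0,0,0.4,0.25],[0,0,0.8,0.3],[0,0,1,0],[0,0,1,0],[0,0,0.8,0],[0,0,0,0],[0,0,0,0]]]'
python3 - <<'E'
from h import *
print(ctrl.read_state()["eef_pos"])
im=ctrl.get_image("wrist"); axis(im,"wrist","pipette_stout",13,np.array([495,384]))
for r in ctrl.place_of("wrist","pipette_stout")[:2]: print(r["confidence"],onz(im,r["position"],13))
E
```

```text
clock: 31.18
eef_pos: [526.6, 304.8, 225.4]
tool_rot: [-3.138, 0.009, 0.094]
force: [0.1, 0.0, 0.1]
width: 63.8
gripper_force: 0.0
clock: 32.1
eef_pos: [494.2, 382.9, 126.0]
tool_rot: [-3.14, 0.008, 0.048]
force: [0.9, -1.0, 0.2]
width: 64.2
gripper_force: 0.0
[494.19577519 382.85484759 126.02157579]
wrist pipette_stout 0.83 mean [512.7 383.5] ends [368.6 376.6] [607.  388.1] midext [487.8 382.3] yaw 0.048 w -15.3 15.5
0.89 [492.75998993 384.56830193  13.        ]
```

```bash
python3 -m crank '[[[0.08,0,0.6,0],[0,0,0.9,0],[0,0,1,0],[0,0,0.9,0],[0,0,0.7,0],[0,0,0.5,0],[0,0,0.24,0],[0,0,0,0],[0,0,0,0]]]'; python3 -m crank '[[[0,0,0,0],[0,0,0,0],[0,0,0,0],[0,0,0,0],[0,0,0,0],[0,0,0,0]]]' 1; python3 -m crank '[[[0,0,-0.4,0],[0,0,-0.8,-0.2],[0,0,-1,-0.3],[0,0,-1,0],[0,0,-1,0],[0,0,-1,0],[0,0,-1,0],[0,0,-1,0],[0,0,-0.6,0],[0,0,0,0],[0,0,0,0]]]'
python3 - <<'E'
from h import *
s=ctrl.read_state(); y=s["tool_rot"][2]
d=np.array([626.7+7,132.8+.6])-s["eef_pos"][:2]
print((d@[np.cos(y),np.sin(y)])/25,(d@[np.sin(y),-np.cos(y)])/25)
E
```

```text
clock: 33.0
eef_pos: [496.6, 385.8, 7.4]
tool_rot: [-3.136, 0.005, 0.05]
force: [0.2, -0.7, -0.4]
width: 63.9
gripper_force: 0.0
clock: 33.5
eef_pos: [496.7, 385.9, 7.8]
tool_rot: [-3.136, 0.004, 0.05]
force: [-0.2, -0.6, 6.8]
width: 28.7
gripper_force: 60.3
clock: 34.42
eef_pos: [497.0, 384.7, 202.1]
tool_rot: [-3.136, 0.005, 0.09]
force: [0.1, -0.5, -2.4]
width: 28.8
gripper_force: 59.4
4.545366774421261 10.503162845196583
```

```bash
python3 -m crank '[[[0.2,0.4,0,0],[0.41,0.95,0,0],[0.41,0.95,0,0],[0.41,0.95,0,0],[0.41,0.95,0,0],[0.41,0.95,0,0],[0.41,0.95,0,0],[0.41,0.95,0,0],[0.41,0.95,0,0],[0.41,0.95,0,0],[0.41,0.95,0,0],[0.24,0.6,0,0]]]'; python3 -m crank '[[[0,0,0,0],[0,0,0.6,0],[0,0,0.8,0],[0,0,0.4,0],[0,0,0,0],[0,0,0,0],[0,0,0,0]]]'
python3 - <<'E'
from h import *
im=ctrl.get_image("wrist"); g=im["img"][:,:,::-1].copy()
for X in restpts(630.5,87.9,.085):
    v,u=proj(im,X); cv2.circle(g,(int(u),int(v)),3,(0,0,255),1)
cv2.imwrite("pics/w5.png",g)
E
```

```text
clock: 35.42
eef_pos: [633.9, 128.2, 197.7]
tool_rot: [-3.14, 0.008, 0.086]
force: [1.2, -1.3, -1.6]
width: 28.8
gripper_force: 59.4
clock: 36.0
eef_pos: [633.7, 133.5, 154.9]
tool_rot: [-3.137, 0.005, 0.09]
force: [-0.1, 0.3, -1.0]
width: 28.9
gripper_force: 59.4
```

View pics/w5.png

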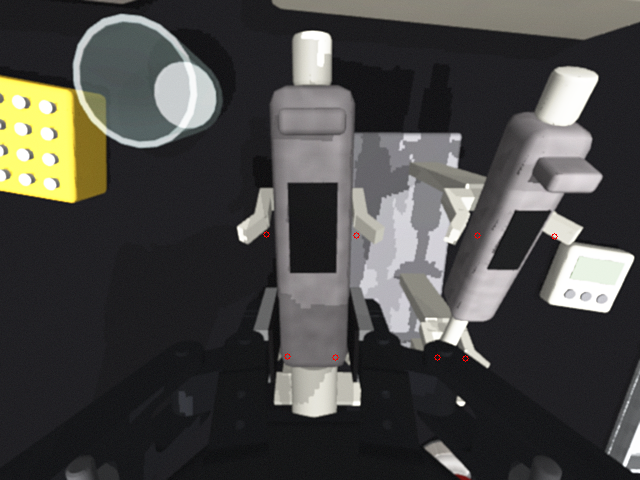

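The stout handle (column 313) sits between the upper prongs (centre ~311), and the slim one is undisturbed. Press down the same way.

```bash
python3 -m crank '[[[0,-0.04,0.3,0],[0,0,0.3,0],[0,0,0.1,0],[0,0,0.1,0],[0,0,0.1,0],[0,0,0,0]]]'; python3 -m crank '[[[0,0,0.1,0],[0,0,0.1,0],[0,0,0.1,0],[0,0,0,0]]]';  python3 -m crank '[[[0,0,0.1,0],[0,0,0.1,0],[0,0,0.1,0],[0,0,0,0]]]'; python3 -m crank '[[[0,0,0.06,0],[0,0,0,0],[0,0,0,0]]]'
```

```text
clock: 36.55
eef_pos: [631.8, 135.0, 133.4]
tool_rot: [-3.135, 0.008, 0.09]
force: [-7.0, 0.4, 13.0]
width: 28.9
gripper_force: 62.1
clock: 36.88
eef_pos: [630.0, 134.9, 125.3]
tool_rot: [-3.135, 0.012, 0.09]
force: [-10.7, 0.1, 12.4]
width: 28.7
gripper_force: 64.4
clock: 37.22
eef_pos: [629.1, 134.9, 117.4]
tool_rot: [-3.135, 0.013, 0.09]
force: [-11.9, -1.2, 11.3]
width: 28.9
gripper_force: 67.2
clock: 37.47
eef_pos: [629.1, 134.8, 116.2]
tool_rot: [-3.135, 0.013, 0.09]
force: [-11.5, -0.7, 12.8]
width: 29.1
gripper_force: 67.7
```

```bash
python3 -m crank '[[[-0.1,0,0.08,0],[0,0,0,0],[0,0,0,0]]]'; python3 -m crank '[[[0,0,0,0],[0,0,0,0],[0,0,0,0],[0,0,0,0],[0,0,-0.4,0],[0,0,-0.8,0],[0,0,-1,0],[0,0,-1,0],[0,0,-1,0],[0,0,-0.4,0],[0,0,0,0]]]' -0.1
python3 - <<'E'
from h import *
im=ctrl.get_image("wrist");g=im["img"][:,:,::-1].copy()
a=np.radians(24);y=.085
for ox,oy in((634.2,43.1),(626.7,132.8)):
  for xx in(-125,0,112):
    X=np.array([ox+np.cos(y)*np.cos(a)*xx,oy+np.sin(y)*np.cos(a)*xx,120+np.sin(a)*xx]); v,u=proj(im,X); cv2.circle(g,(int(u),int(v)),4,(0,0,255),1)
sd=ctrl.get_image("side")["img"][190:330,180:330,::-1]
cv2.imwrite("pics/w6.png",np.hstack([g[:,150:550],cv2.resize(sd,(400,480),interpolation=cv2.INTER_CUBIC)]))
E
```

```text
clock: 37.72
eef_pos: [629.0, 134.9, 115.2]
tool_rot: [-3.135, 0.008, 0.09]
force: [-8.0, 0.1, 13.9]
width: 28.6
gripper_force: 68.1
clock: 38.63
eef_pos: [633.1, 133.9, 231.7]
tool_rot: [-3.136, -0.0, 0.09]
force: [0.4, 0.2, -0.3]
width: 47.1
gripper_force: 0.0
```

View pics/w6.png

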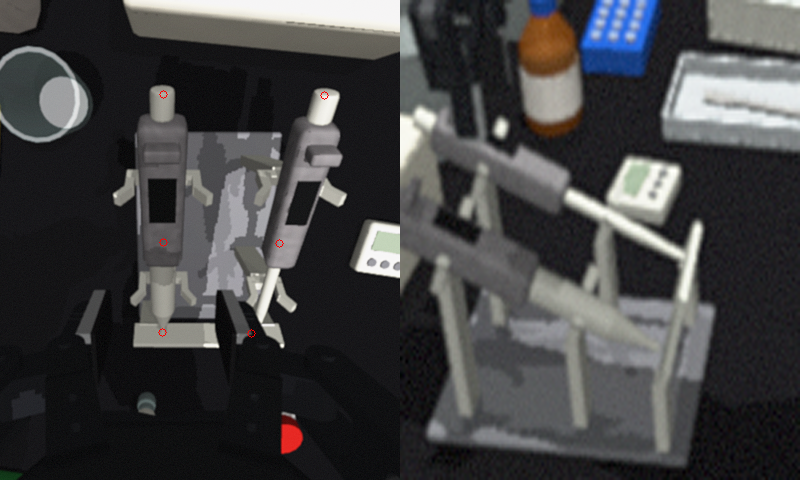

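Both pipettes lie seated with tips at the stop: stout marks at (94,163), (242,163) and (331,162) are on its axis, and the slim one is home too. The robot is clear, so I'm handing in.

```bash
python3 -c "
from cell import ctrl
print(ctrl.finish_job())"
```

```text
the job is handed in; nothing more can be done
None
```

I handed the job in at about 39 s of the 72 s allowed, with no verdict returned. The pictures and measurements showed the tube in the deep tray, the spatula in the shallow tray, and both pipettes seated in their lanes with tips at the stop; I touched nothing else.

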